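# Make room in the row of component cases and slide the wide one in

## Robot

A 6-joint arm with a two-finger parallel gripper is mounted at the origin on the work surface. World frame = base frame: x ahead of the robot, y to its left, z up, the work surface at z = 0. Lengths are in m, angles in rad, forces in N, time in s.
With the tool pointing down it reaches from about 0.275 to 0.85 m from the base axis. Payload 19 kg.
Tool frame: the origin (TCP) lies midway between the tips of the shut fingers; the grasp point (between the pads) lies 19 mm behind it; z points along the fingers, y is the line along which they close (so a half turn about z gives the same grasp; the last joint's range is limited). The gripper opens to 85 mm and grips with 20 to 120 N. Pads are 22 mm wide; open, the fingers measure 114 mm over their backs; the gripper's body (76 mm by 85 mm) begins 54 mm behind the grasp point. The pads swing forward as they close: fully open they stand 13 mm farther back than shut.
Start: joints at [-1.275, 0.15, 1.437, -0, 1.554, -0.134], TCP at [0.24, -0.523, 0.231] pointing down, gripper open.
Joint ranges: [-2.8, 2.8], [-0.68, 2.1], [0.12, 2.68], [-1.39, 4.53], [0.16, 2.79], [-2.81, 2.81]. Speed limits (rad/s): [1.89, 1.89, 2.22, 3.01, 3.01, 3.01].

## Interface

Orientations are given as a unit quaternion [x, y, z, w].
In Python, from plant import * gives the robot as it stands.
- The arm moves only by the tool servo_tool, never from a script. Its argument "plan" is a list of rows, each an object of numbers: "fingers": the finger opening in mm, from 0 to 85.4; "x", "y", "z": the shift along the world's x, y, z in mm; "yaw": the turn about the world's z in rad. A call has 1 to 5 rows; each row shifts and turns the commanded pose from where the row before left it; what a row does not reach is not made up. A row lasts 1/10 s, in which the tool goes at most 50 mm and 8.59 degrees, less where a joint would pass 70% of its speed; a pose out of reach is approached as far as the arm can. A call with a gripper value outside its range is refused whole. The fingers move at their own pace and stop on an object; "grip_force" is the grip in N (left out, the last holds). Time passes only in rows, so rows that do not move let the fingers close. It gives the time, the measured TCP pose, the force, the opening and the grip force at its end, in the units of the state.
- read_state(): the state, without advancing time (a new reading comes with each control period).
- snapshot(name): name is "scene" or "top"; returns the picture (480x640x3 uint8, red, green, blue); there is no depth.
- get_calibration(name): a dict with "mtx" (3x3 intrinsics, pixels), "k1" (the pictures are not rectified: a ray, as slopes to the right and down, at radius r is drawn at 1 + k1 r^2 times it, then the intrinsics apply), "R" (3x3) and "t" (3): a world point X has camera coordinates R X + t. Camera axes: x right, y down, z forward; pixel columns grow to the right and rows downward; lengths in m; the calibration is good to about 2 mm. A picture is of the moment at which its call begins. get_calibration takes no time and is no camera call.
- close_job(): hands the job in; it is judged then, once.
The state is a dict: "time": time; "q": joint angles; "dq": joint speeds; "tau": joint torques, N m; "tcp_pos": TCP position; "tcp_rot": TCP orientation; "force": force on the tool from outside, world axes, zero at the start; "torque": the same for the moment, N m; "grip_width": opening from 0.0 (shut) to 1.0 (fully open); "finger_force": force on a finger pad.
Only numpy, scipy, OpenCV 4.12 (cv2) and the standard library are available. Lean on these libraries where they do the work, as an engineer would, in place of code of your own. Each camera call takes 0.05 s, during which the arm holds its last target. There are 200 camera calls.

## Task

Gently nudge the two pairs of component cases in the rack apart, towards the end stops, until the place between them is wide enough, then slide the loose wide case down into the opened place between them, turned like its neighbours (white and grey halves side by side along the row) and square with them, so that it stands fully down on the rack floor and all cases are upright. Feel your way: neither push the cases nor press the wide one in hard, don't lift the others out, and leave the flux tin and the solder spool where they are.

Things in the scene. Friction and masses are not known exactly. Their poses are not given: they have to be found in the camera images.
- wide_case: the loose case: upright white-and-grey plastic, 48 mm along own x, 57 mm thick along own y, 56 mm high, 0.17 to 0.29 kg; lower edges along x rounded, radius 4 mm. Origin: centre of underside, z up. It starts standing on the work board (top at z = 16 mm). Either way round is right in the row. Can be gripped on the two faces 48 mm apart
- rack: wooden rack, fixed on the work board. Origin: centre of its underside; y along the row, x across, z up. Base 86 x 290 x 10 mm: the cases stand on its floor, 10 mm above the origin, between two lips along y, 6 mm high above the floor, inner faces at x = -31 and +31 mm
- row_middle (a point): middle of the rack's floor (axes as the rack). A metal bracket with two upright end stops faced with rubber buffers (10 N per mm), 50 mm high, is clamped to the rack: the buffers are 220 mm apart along y, but the bracket sits up to 9 mm to either side of this point; where is not reported and must be felt. With all five cases in the row about 3 mm of play is left in all
- case_a: one of four thin cases in the rack, in any order, two on either side of the open place, which is 29 to 36 mm wide at first; gaps of up to 20 mm to each other and to the stops. 56 mm along own x, 40 mm thick along own y (the row), 48 mm high, 0.1 to 0.25 kg, square edges. Origin: centre of underside. Slides on the smooth floor under a few newtons; pushed near its top it may tip
- case_b: one of four thin cases in the rack, in any order, two on either side of the open place, which is 29 to 36 mm wide at first; gaps of up to 20 mm to each other and to the stops. 56 mm along own x, 40 mm thick along own y (the row), 52 mm high, 0.1 to 0.25 kg, square edges. Origin: centre of underside. Slides on the smooth floor under a few newtons; pushed near its top it may tip
- case_c: one of four thin cases in the rack, in any order, two on either side of the open place, which is 29 to 36 mm wide at first; gaps of up to 20 mm to each other and to the stops. 56 mm along own x, 40 mm thick along own y (the row), 56 mm high, 0.1 to 0.25 kg, square edges. Origin: centre of underside. Slides on the smooth floor under a few newtons; pushed near its top it may tip
- case_d: one of four thin cases in the rack, in any order, two on either side of the open place, which is 29 to 36 mm wide at first; gaps of up to 20 mm to each other and to the stops. 56 mm along own x, 40 mm thick along own y (the row), 60 mm high, 0.1 to 0.25 kg, square edges. Origin: centre of underside. Slides on the smooth floor under a few newtons; pushed near its top it may tip
- flux_tin: bystander: round metal flux tin, 62 mm diameter, 22 mm high, standing on the board; origin: centre of its underside
- solder_spool: bystander: black solder spool, 52 mm diameter, 34 mm high, standing on end on the board; origin: centre of its underside
Mind the look-alikes: they are no part of the job. Leave any green look-alike of the case_a alone. What is shaped like the wide_case but yellow is not meant.

How it is judged:
By the outcome, as a careful person would: the job done as asked, in the order asked, and still so for the second after the job is handed in, with the robot touching nothing.
It also fails if it takes over 64 s, if anything falls off the work surface, if the arm or the gripper's body presses on something with over 40 N, if the wrist force passes 120 N, or if a joint passes its speed limit or range.

## Working session

There is one attempt and no reset: what is moved stays moved. The work goes in short steps, Python scripts to look and compute and a tool call to move; the robot and the scene stay as the last step left them, time stands still between calls to the robot, and variables do not carry over. Pictures are saved under pics/ and viewed, at most 10 in all, crops included, and the job is handed in when it is done.

Besides the shell and the picture viewer there is one more tool, called after "Request:" as name(argument=value, ...), one argument or row to a line, values as JSON. servo_tool: Moves the arm, as the interface text tells. Its arguments: {"type":"object","properties":{"plan":{"type":"array"},"grip_force":{"type":"number"}},"required":["plan"]}

```bash
mkdir -p pics; python3 - <<'E'
from plant import *
import cv2
for n in("scene","top"):
    cv2.imwrite(f"pics/{n}0.png",snapshot(n)[:,:,::-1]); c=get_calibration(n); print(n,c)
print(read_state())
E
```

```text
scene {'mtx': array([[543.02653441,   0.        , 318.17092485],
       [  0.        , 543.02653441, 236.90185826],
       [  0.        ,   0.        ,   1.        ]]), 'k1': -0.09413704730368223, 'R': array([[ 0.15126644,  0.98844413,  0.0098323 ],
       [ 0.85446106, -0.12574827, -0.50406714],
       [-0.4970058 ,  0.08464975, -0.8636085 ]]), 't': array([-0.02616787, -0.37917141,  1.47191439])}
top {'mtx': array([[581.56474938,   0.        , 307.5904762 ],
       [  0.        , 581.56474938, 241.9840014 ],
       [  0.        ,   0.        ,   1.        ]]), 'k1': -0.09970416628009496, 'R': array([[-2.70931459e-02, -9.99632906e-01,  1.17931816e-04],
       [-9.98241922e-01,  2.70492240e-02, -5.27390259e-02],
       [ 5.27164757e-02, -1.54659061e-03, -9.98608322e-01]]), 't': array([-0.04859317,  0.47611834,  1.02077865])}
{'time': 0.1, 'q': array([-1.27498365e+00,  1.50932461e-01,  1.43789153e+00, -5.26821714e-06,
        1.55377971e+00, -1.33977926e-01]), 'dq': array([-7.16357326e-04,  6.66892275e-04, -3.15027506e-03,  7.07916276e-04,
       -5.27280053e-04, -7.61852654e-05]), 'tau': array([ 5.60044326e-03, -7.14377832e+01, -5.71796429e+01, -1.89034195e-04,
        7.08199965e-03,  3.76607647e-05]), 'tcp_pos': array([ 0.23952741, -0.52252595,  0.23077539]), 'tcp_rot': array([ 9.76998592e-01,  2.13245156e-01, -4.34860973e-05, -5.03656544e-04]), 'force': array([ 0.15133356, -0.10182773,  0.13083726]), 'torque': array([ 0.01408449, -0.01073312,  0.03460813]), 'finger_force': 0.0, 'grip_width': 0.9962415803307411}
```

View pics/top0.png

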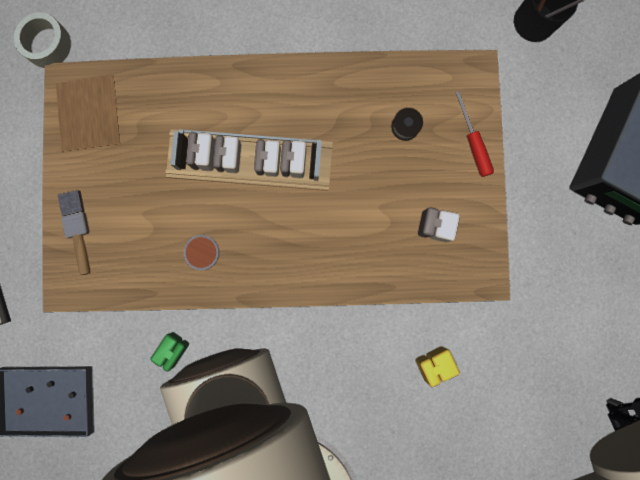

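View pics/scene0.png

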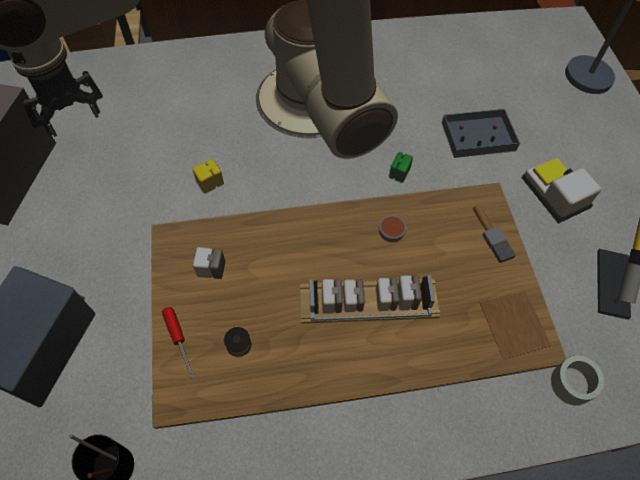

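The top view shows the rack around (248,160) and the wide case at (440,224). In the scene view the rack is around (370,300) and the wide case at (208,262). I'll enlarge these areas.

```bash
python3 - <<'E'
import cv2,numpy as np
def crop(n,x,y,w,h,s):
    im=cv2.imread(f"pics/{n}0.png")[y:y+h,x:x+w]
    o=cv2.resize(im,None,fx=s,fy=s,interpolation=cv2.INTER_CUBIC)
    for k in range(0,w,10):
        cv2.line(o,(k*s,0),(k*s,6),(0,0,255),1)
        if (x+k)%20==0: cv2.putText(o,str(x+k),(k*s,16),0,.35,(0,0,255))
    for k in range(0,h,10):
        cv2.line(o,(0,k*s),(6,k*s),(0,0,255),1); cv2.putText(o,str(y+k),(8,k*s+4),0,.33,(0,0,255))
    return o
a=crop("top",160,125,180,70,4); b=crop("top",410,195,60,60,4); 
c=crop("scene",180,240,60,50,5)
out=np.zeros((280+250,720,3),np.uint8); out[:280,:720]=a; out[280:520,:240]=b; out[280:530,250:550]=c
cv2.imwrite("pics/c1.png",out)
cv2.imwrite("pics/c2.png",crop("scene",295,265,150,65,5))
E
```

```text
(no output)
```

View pics/c1.png

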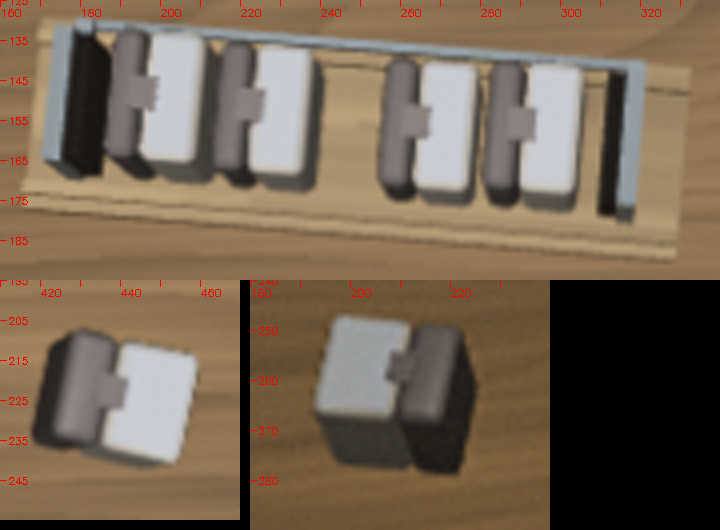

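View pics/c2.png

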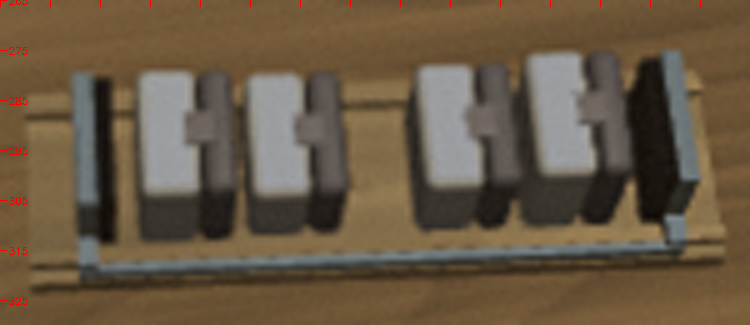

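Top crop: white top-face edges of the cases lie at columns 211, 238, 279 and 305. The wide case's white edge runs (459,213) to (454,241). The scene crop shows the same four tops, with the gap in the middle. I'll triangulate these.

```bash
cat > h.py <<'E'
from plant import *
import numpy as np, cv2
from scipy.optimize import least_squares
C={n:get_calibration(n) for n in("scene","top")}
def proj(n,P):
    c=C[n]; p=np.atleast_2d(P)@c["R"].T+c["t"]; s=p[:,:2]/p[:,2:]
    s=s*(1+c["k1"]*(s**2).sum(1))[:,None]
    return s@c["mtx"][:2,:2].T+c["mtx"][:2,2]
def back(n,uv,z):
    return least_squares(lambda q:(proj(n,[q[0],q[1],z])[0]-uv),[.5,0]).x
def tri(ut,us):
    r=least_squares(lambda p:np.r_[proj("top",p)[0]-ut,proj("scene",p)[0]-us],[.5,0,.08]); return r.x,np.sqrt(2*r.cost)
E
python3 - <<'E'
from h import *
A=lambda p:np.array(p)/4+[160,125]; B=lambda p:np.array(p)/5+[295,265]
np.set_printoptions(precision=4,suppress=True)
T=[[(207,33),(196,164)],[(314,47),(303,176)],[(478,64),(471,192)],[(583,67),(577,194)]]
S=[[(525,53+0),(534,176)],[(415,66),(425,188)],[(248,75),(252,194)],[(138,72),(145,195)]]
for i in range(4):
    # in scene the lower point is +x = top picture's upper point
    a,ea=tri(A(T[i][0]),B(S[i][1])); b,eb=tri(A(T[i][1]),B(S[i][0]))
    print(i+1,a,ea,b,eb,np.linalg.norm(a-b))
a,ea=tri(np.array([459.2,213.2]),np.array([193.2,267])); b,eb=tri(np.array([454.2,240.7]),np.array([197.4,247.6]))
print("wide",a,ea,b,eb,np.linalg.norm(a-b), np.arctan2(a[1]-b[1],a[0]-b[0]))
print("wide z72",back("top",[459.2,213.2],.072),back("top",[454.2,240.7],.072),back("scene",[193.2,267],.072),back("scene",[197.4,247.6],.072))
for p in [(42,18),(690,68),(22,210),(675,260)]: print("rack top",back("top",A(p),.03))
for p in [(30,290),(724,260),(28,95),(700,75)]: print("rack sc",back("scene",B(p),.03))
E
```

```text
1 [0.6571 0.0938 0.0883] 0.22410151062640443 [0.6023 0.1008 0.0864] 1.0930868020547941 0.05526279950390035
2 [0.6519 0.0506 0.0794] 0.3142820914720151 [0.5974 0.057  0.0778] 0.938933191176742 0.05490247775048138
3 [ 0.6431 -0.0182  0.077 ] 0.3870694509155794 [ 0.5893 -0.0124  0.074 ] 1.7780030411173682 0.0541705901656181
4 [ 0.6394 -0.0619  0.0824] 0.9066483168903718 [ 0.5856 -0.0573  0.0831] 1.5293020537919422 0.05397292526608422
wide [ 0.5133 -0.3179  0.0729] 0.7924840656468503 [ 0.4671 -0.3077  0.0715] 0.8920527679846513 0.047319052210700575 -0.21791962792016922
wide z72 [ 0.5133 -0.319 ] [ 0.467  -0.3085] [ 0.5132 -0.3168] [ 0.4679 -0.3061]
rack top [0.681  0.1773]
rack top [ 0.6495 -0.1103]
rack top [0.5948 0.1869]
rack top [ 0.5641 -0.1011]
rack sc [ 0.6523 -0.1093]
rack sc [0.6826 0.1777]
rack sc [ 0.5646 -0.0981]
rack sc [0.5981 0.1895]
```

Heights resolve as 60, 52, 48 and 56 mm from left to right. The rack yaw is about -0.108 and the gap of about 29.6 mm is centred near (0.623, 0.039). I'm moving above it with the fingers shut.

Request:
servo_tool(
  plan=[
    {"fingers":0,"x":25,"y":37,"yaw":0.069},
    {"fingers":0,"x":25,"y":37,"yaw":0.069},
    {"fingers":0,"x":25,"y":37,"yaw":0.069},
    {"fingers":0,"x":25,"y":37,"yaw":0.069},
    {"fingers":0,"x":25,"y":37,"yaw":0.069},
  ],
  grip_force=30,
)

```text
invalid input at $.plan[0]: expected keys fingers, x, y, z, yaw
```

Request:
servo_tool(
  plan=[
    {"fingers":0,"x":25,"y":37,"yaw":0.069},
    {"fingers":0,"x":25,"y":37,"yaw":0.069},
    {"fingers":0,"x":25,"y":37,"yaw":0.069},
    {"fingers":0,"x":25,"y":37,"yaw":0.069},
    {"fingers":0,"x":25,"y":37,"yaw":0.069},
  ],
)

```text
invalid input at $.plan[0]: expected keys fingers, x, y, z, yaw
```

Request:
servo_tool(
  plan=[
    {"fingers":0,"x":25,"y":37,"yaw":0.069},
    {"fingers":0,"x":25,"y":37,"yaw":0.069,"z":-20},
    {"fingers":0,"x":25,"y":37,"yaw":0.069,"z":-20},
    {"fingers":0,"x":25,"y":37,"yaw":0.067,"z":-30},
    {"fingers":0,"x":25,"y":37,"yaw":0.069,"z":-20},
  ],
)

```text
invalid input at $.plan[0]: expected keys fingers, x, y, z, yaw
```

```bash
python3 - <<'E'
from h import *
s=read_state(); q=s["tcp_rot"]; print(s["time"],s["tcp_pos"],2*np.arctan2(q[1],q[0]),q,s["force"],s["grip_width"],s["q"])
E
```

```text
0.1 [ 0.23952741 -0.52252595  0.23077539] 0.4297906934786918 [ 9.76998592e-01  2.13245156e-01 -4.34860973e-05 -5.03656544e-04] [ 0.15133356 -0.10182773  0.13083726] 0.9962415803307411 [-1.27498365e+00  1.50932461e-01  1.43789153e+00 -5.26821714e-06
  1.55377971e+00 -1.33977926e-01]
```

All keys are needed in every row.

Request:
servo_tool(
  plan=[
    {"fingers":0,"x":25,"y":37,"z":0,"yaw":0.069},
    {"fingers":0,"x":25,"y":37,"z":0,"yaw":0.069},
    {"fingers":0,"x":25,"y":37,"z":0,"yaw":0.069},
    {"fingers":0,"x":25,"y":37,"z":0,"yaw":0.069},
    {"fingers":0,"x":25,"y":37,"z":0,"yaw":0.069},
  ],
  grip_force=30,
)

```text
time: 0.6
tcp_pos: [0.3651, -0.336, 0.2311]
tcp_rot: [0.925, 0.379, -0.0, -0.0]
force: [0.8, -0.1, -0.2]
grip_width: 0.142
finger_force: 0.0
```

Request:
servo_tool(
  plan=[
    {"fingers":0,"x":25,"y":37,"z":0,"yaw":0.069},
    {"fingers":0,"x":25,"y":37,"z":0,"yaw":0.069},
    {"fingers":0,"x":25,"y":37,"z":0,"yaw":0.069},
    {"fingers":0,"x":25,"y":37,"z":0,"yaw":0.069},
    {"fingers":0,"x":25,"y":37,"z":0,"yaw":0.069},
  ],
)

```text
time: 1.1
tcp_pos: [0.4902, -0.1509, 0.2311]
tcp_rot: [0.847, 0.532, -0.0, -0.0]
force: [0.7, -1.4, -0.6]
grip_width: 0.001
finger_force: 0.0
```

Request:
servo_tool(
  plan=[
    {"fingers":0,"x":25,"y":37,"z":-20,"yaw":0.069},
    {"fingers":0,"x":25,"y":37,"z":-20,"yaw":0.069},
    {"fingers":0,"x":25,"y":37,"z":-20,"yaw":0.069},
    {"fingers":0,"x":25,"y":37,"z":-30,"yaw":0.069},
    {"fingers":0,"x":25,"y":37,"z":-20,"yaw":0.067},
  ],
)

```text
time: 1.6
tcp_pos: [0.6129, 0.0313, 0.1214]
tcp_rot: [0.743, 0.669, -0.001, -0.001]
force: [0.1, -0.6, 0.4]
grip_width: 0.0
finger_force: 0.0
```

```bash
cat >> h.py <<'E'
def st():
    s=read_state(); q=s["tcp_rot"]; e=np.array([[.994,-.108],[.108,.994]])
    print("t %.2f tcp %s toolx %.3f F %s grip %.1fmm ff %.1f"%(s["time"],np.round(s["tcp_pos"]*1e3,1),2*np.arctan2(q[1],q[0]),np.round(s["force"],1),s["grip_width"]*85.4,s["finger_force"]),"rack xy",np.round(e@(s["tcp_pos"][:2]-[.623,.039])*1e3,1))
E
python3 -c "
from h import *
st()"
```

```text
t 1.60 tcp [612.9  31.3 121.4] toolx 1.466 F [ 0.1 -0.6  0.4] grip 0.0mm ff 0.0 rack xy [-9.2 -8.7]
```

Request:
servo_tool(
  plan=[
    {"fingers":0,"x":10,"y":8,"z":0,"yaw":0},
    {"fingers":0,"x":0,"y":0,"z":-15,"yaw":0},
    {"fingers":0,"x":0,"y":0,"z":-15,"yaw":0},
    {"fingers":0,"x":0,"y":0,"z":0,"yaw":0},
  ],
)

```text
time: 2.0
tcp_pos: [0.6212, 0.0366, 0.0909]
tcp_rot: [0.745, 0.667, -0.001, -0.001]
force: [-0.6, 0.3, -0.0]
grip_width: -0.0
finger_force: 0.0
```

```bash
python3 - <<'E'
from h import *
st()
a=snapshot("top")[115:205,155:345,::-1]; b=snapshot("scene")[235:330,290:450,::-1]
o=np.zeros((600,760,3),np.uint8); o[:270,:570]=cv2.resize(a,None,fx=3,fy=3,interpolation=2); o[275:560,:480]=cv2.resize(b,None,fx=3,fy=3,interpolation=2)
cv2.imwrite("pics/d1.png",o)
E
```

```text
t 2.00 tcp [621.2  36.6  90.9] toolx 1.461 F [-0.6  0.3 -0. ] grip -0.0mm ff 0.0 rack xy [-1.5 -2.6]
```

View pics/d1.png

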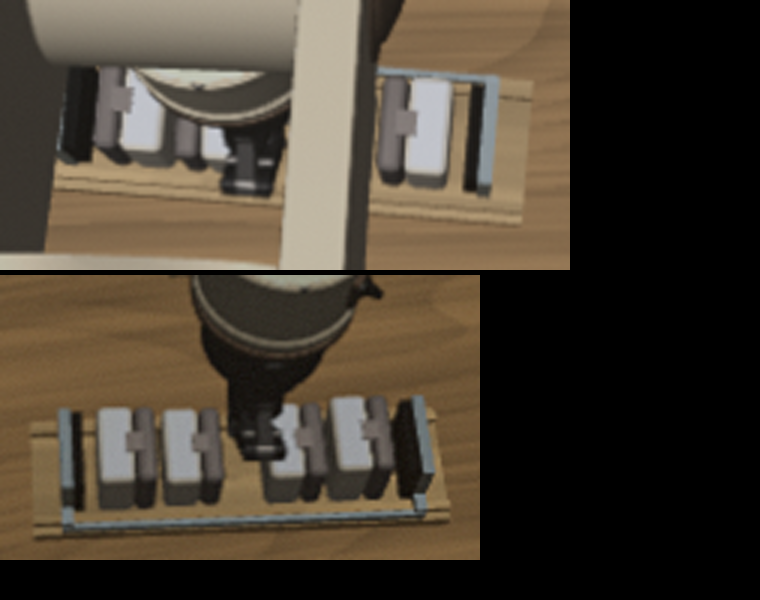

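The picture shows the shut fingers over the gap, with their tip at scene pixel (377,295). I'll shift about 3 mm and descend carefully.

Request:
servo_tool(
  plan=[
    {"fingers":0,"x":2,"y":2.5,"z":0,"yaw":0},
    {"fingers":0,"x":0,"y":0,"z":-7,"yaw":0},
    {"fingers":0,"x":0,"y":0,"z":-7,"yaw":0},
    {"fingers":0,"x":0,"y":0,"z":-4,"yaw":0},
  ],
)

```text
time: 2.5
tcp_pos: [0.6245, 0.0402, 0.0745]
tcp_rot: [0.744, 0.668, -0.0, -0.0]
force: [-0.8, 0.5, -0.3]
grip_width: -0.0
finger_force: 0.0
```

```bash
python3 -c "
from h import *
st();print(proj('scene',[.6212,.0366,.091]))"
```

```text
t 2.50 tcp [624.5  40.2  74.5] toolx 1.463 F [-0.8  0.5 -0.3] grip -0.0mm ff 0.0 rack xy [1.3 1.3]
[[370.4391682  287.31436525]]
```

```bash
python3 - <<'E'
from h import *
s=read_state(); p=s["tcp_pos"]; a=.108
ex=np.array([np.cos(a),-np.sin(a),0]); ey=np.array([np.sin(a),np.cos(a),0])
im=np.ascontiguousarray(snapshot("scene")[:,:,::-1]); tp=np.ascontiguousarray(snapshot("top")[:,:,::-1])
o=np.zeros((600,800,3),np.uint8)
def mk(n,im,x,y,w,h,s):
    c=cv2.resize(im[y:y+h,x:x+w],None,fx=s,fy=s,interpolation=2)
    box=[p+ex*i*.0145+ey*j*.011 for i,j in((-1,-1),(-1,1),(1,1),(1,-1))]
    q=((proj(n,box)-[x,y])*s+s/2).astype(int); cv2.polylines(c,[q],True,(0,255,0),1); return c
o[:300,:]=mk("scene",im,310,245,160,60,5); o[300:,:]=mk("top",tp,180,125,160,60,5)
cv2.imwrite("pics/d2.png",o)
E
```

```text
(no output)
```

View pics/d2.png

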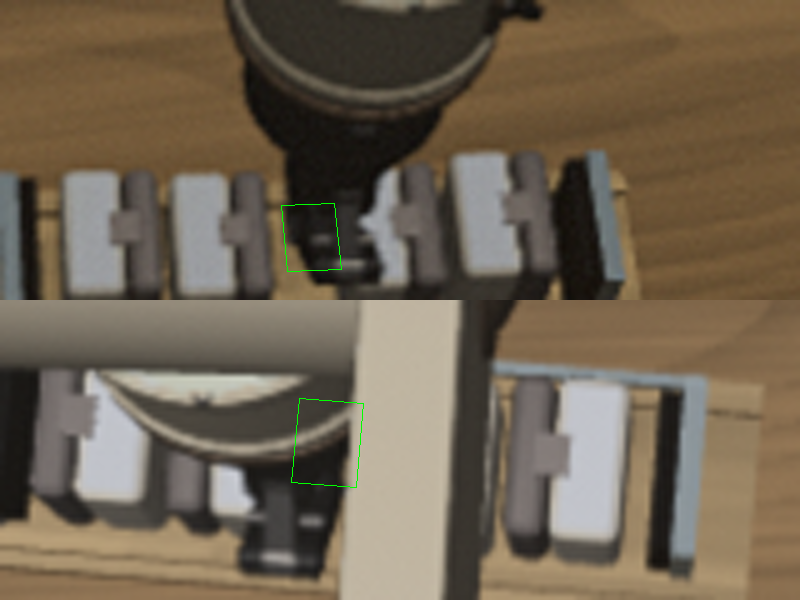

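```bash
python3 - <<'E'
from h import *
p=read_state()["tcp_pos"]; ex=np.array([.994,-.108,0])
us=np.array([347,267])/5+[310,245]; ut=np.array([283,258])/5+[180,125]
def f(v):
    P=np.array([v[0],v[1],p[2]]); up=np.array([0,0,v[3]])
    return np.r_[proj("scene",P+ex*v[2]+up)[0]-us, proj("top",P-ex*v[2]+up)[0]-ut]
r=least_squares(f,[.62,.04,.03,.04],x_scale=.01); print(p*1e3,r.x*1e3,r.fun)
E
```

```text
[624.36775602  40.18548963  74.44254293] [641.13317264  17.5875384   95.85348413 229.81232729] [ 0.00000000e+00  0.00000000e+00  0.00000000e+00 -8.52651283e-14]
```

```bash
python3 - <<'E'
from h import *
p=read_state()["tcp_pos"]; ex=np.array([.994,-.108,0])
us=np.array([347,267])/5+[310,245]; ut=np.array([283,258])/5+[180,125]
for h in (.03,.05,.07,.09):
  def f(v):
    P=np.array([v[0],v[1],p[2]]); up=np.array([0,0,h])
    return np.r_[proj("scene",P+ex*v[2]+up)[0]-us, proj("top",P-ex*v[2]+up)[0]-ut]
  r=least_squares(f,[.62,.04,.03],x_scale=.01); print(h,r.x*1e3,r.fun)
E
```

```text
0.03 [616.54846889  48.92790919  36.82922855] [-0.92786368  0.09826685 -0.77168884 -0.07039203]
0.05 [619.00921794  45.78980925  42.73731375] [-0.85301731  0.09040262 -0.70885507 -0.06465472]
0.07 [621.46997274  42.65191518  48.64537775] [-0.77486735  0.08217958 -0.64335827 -0.05867533]
0.09 [623.93073363  39.51424072  54.55341912] [-0.69319027  0.07357265 -0.57502569 -0.05243824]
```

The visible block is the upper linkage, which is consistent with the reported TCP, so I'll descend.

Request:
servo_tool(
  plan=[
    {"fingers":0,"x":-1.2,"y":-1,"z":0,"yaw":0},
    {"fingers":0,"x":0,"y":0,"z":-4,"yaw":0},
    {"fingers":0,"x":0,"y":0,"z":-4,"yaw":0},
    {"fingers":0,"x":0,"y":0,"z":0,"yaw":0},
  ],
)

```text
time: 3.0
tcp_pos: [0.6233, 0.0392, 0.0667]
tcp_rot: [0.744, 0.668, -0.0, -0.0]
force: [-0.7, 0.2, -0.3]
grip_width: 0.006
finger_force: 0.0
```

```bash
python3 -c "
from h import *
st()"
```

```text
t 3.00 tcp [623.3  39.2  66.7] toolx 1.463 F [-0.7  0.2 -0.3] grip 0.5mm ff 0.0 rack xy [0.3 0.2]
```

Request:
servo_tool(
  plan=[
    {"fingers":0,"x":0,"y":0,"z":-12,"yaw":0},
    {"fingers":0,"x":0,"y":0,"z":-12,"yaw":0},
    {"fingers":0,"x":0,"y":0,"z":-8,"yaw":0},
    {"fingers":0,"x":0,"y":0,"z":0,"yaw":0},
  ],
)

```text
time: 3.4
tcp_pos: [0.6227, 0.0393, 0.0335]
tcp_rot: [0.744, 0.668, -0.001, -0.001]
force: [-0.4, 0.1, -0.2]
grip_width: 0.001
finger_force: 0.0
```

Request:
servo_tool(
  plan=[
    {"fingers":0,"x":0.1,"y":1,"z":0,"yaw":0},
    {"fingers":0,"x":0.1,"y":1,"z":0,"yaw":0},
    {"fingers":0,"x":0.1,"y":1,"z":0,"yaw":0},
    {"fingers":0,"x":0.1,"y":1,"z":0,"yaw":0},
    {"fingers":0,"x":0.1,"y":1,"z":0,"yaw":0},
  ],
)

```text
time: 3.9
tcp_pos: [0.6242, 0.0443, 0.0356]
tcp_rot: [0.744, 0.668, 0.0, 0.0]
force: [-0.2, -0.2, 0.5]
grip_width: -0.004
finger_force: 0.0
```

Request:
servo_tool(
  plan=[
    {"fingers":0,"x":0.1,"y":1,"z":0,"yaw":0},
    {"fingers":0,"x":0.1,"y":1,"z":0,"yaw":0},
    {"fingers":0,"x":0.1,"y":1,"z":0,"yaw":0},
  ],
)

```text
time: 4.2
tcp_pos: [0.6244, 0.0473, 0.0354]
tcp_rot: [0.744, 0.668, -0.0, -0.0]
force: [0.6, -1.3, -0.6]
grip_width: -0.0
finger_force: 0.0
```

```bash
python3 -c "
from h import *
st()"
```

```text
t 4.20 tcp [624.4  47.3  35.4] toolx 1.463 F [ 0.6 -1.3 -0.6] grip -0.0mm ff 0.0 rack xy [0.5 8.4]
```

Request:
servo_tool(
  plan=[
    {"fingers":0,"x":0.1,"y":1,"z":0,"yaw":0},
    {"fingers":0,"x":0.1,"y":1,"z":0,"yaw":0},
    {"fingers":0,"x":0.1,"y":1,"z":0,"yaw":0},
  ],
)

```text
time: 4.5
tcp_pos: [0.6247, 0.0503, 0.0354]
tcp_rot: [0.744, 0.668, -0.0, -0.0]
force: [-0.1, -1.1, 0.1]
grip_width: 0.0
finger_force: 0.0
```

Request:
servo_tool(
  plan=[
    {"fingers":0,"x":0.1,"y":1,"z":0,"yaw":0},
    {"fingers":0,"x":0.1,"y":1,"z":0,"yaw":0},
  ],
)

```text
time: 4.7
tcp_pos: [0.6249, 0.0523, 0.0354]
tcp_rot: [0.744, 0.668, -0.0, -0.0]
force: [0.1, -0.3, 0.1]
grip_width: 0.003
finger_force: 0.0
```

```bash
python3 -c "
from h import *
st()"
```

```text
t 4.70 tcp [624.9  52.3  35.4] toolx 1.463 F [ 0.1 -0.3  0.1] grip 0.2mm ff 0.0 rack xy [ 0.5 13.4]
```

Request:
servo_tool(
  plan=[
    {"fingers":0,"x":0.1,"y":1,"z":0,"yaw":0},
    {"fingers":0,"x":0.1,"y":1,"z":0,"yaw":0},
  ],
)

```text
time: 4.9
tcp_pos: [0.6251, 0.0543, 0.0354]
tcp_rot: [0.744, 0.668, -0.0, -0.0]
force: [0.3, -0.6, 0.1]
grip_width: -0.002
finger_force: 0.0
```

Request:
servo_tool(
  plan=[
    {"fingers":0,"x":0.1,"y":1,"z":0,"yaw":0},
  ],
)

```text
time: 5.0
tcp_pos: [0.6252, 0.0553, 0.0354]
tcp_rot: [0.744, 0.668, -0.0, -0.0]
force: [0.6, -0.5, 0.2]
grip_width: -0.0
finger_force: 0.0
```

```bash
python3 -c "
from h import *
st()"
```

```text
t 5.00 tcp [625.2  55.3  35.4] toolx 1.463 F [ 0.6 -0.5  0.2] grip -0.0mm ff 0.0 rack xy [ 0.4 16.4]
```

Request:
servo_tool(
  plan=[
    {"fingers":0,"x":0.1,"y":1,"z":0,"yaw":0},
  ],
)

```text
time: 5.1
tcp_pos: [0.6253, 0.0563, 0.0354]
tcp_rot: [0.744, 0.668, -0.0, -0.0]
force: [0.1, -0.2, 0.2]
grip_width: 0.002
finger_force: 0.0
```

Request:
servo_tool(
  plan=[
    {"fingers":0,"x":0.1,"y":1,"z":0,"yaw":0},
  ],
)

```text
time: 5.2
tcp_pos: [0.6254, 0.0571, 0.0354]
tcp_rot: [0.744, 0.668, -0.0, 0.0]
force: [0.4, -5.5, 0.3]
grip_width: 0.002
finger_force: 0.0
```

Request:
servo_tool(
  plan=[
    {"fingers":0,"x":0.05,"y":0.5,"z":0,"yaw":0},
    {"fingers":0,"x":0,"y":0,"z":0,"yaw":0},
  ],
)

```text
time: 5.4
tcp_pos: [0.6254, 0.0574, 0.0354]
tcp_rot: [0.744, 0.668, -0.0, 0.0]
force: [-1.1, -5.4, 0.5]
grip_width: 0.001
finger_force: 0.0
```

```bash
python3 -c "
from h import *
st()"
```

```text
t 5.40 tcp [625.4  57.4  35.4] toolx 1.463 F [-1.1 -5.4  0.5] grip 0.1mm ff 0.0 rack xy [ 0.4 18.5]
```

Request:
servo_tool(
  plan=[
    {"fingers":0,"x":0.05,"y":0.5,"z":0,"yaw":0},
    {"fingers":0,"x":0,"y":0,"z":0,"yaw":0},
  ],
)

```text
time: 5.6
tcp_pos: [0.6255, 0.0576, 0.0354]
tcp_rot: [0.744, 0.668, -0.0, 0.0]
force: [-1.1, -7.1, 1.3]
grip_width: -0.004
finger_force: 0.0
```

```bash
python3 - <<'E'
from h import *
st()
a=snapshot("top")[115:205,155:345,::-1]; b=snapshot("scene")[235:330,290:450,::-1]
st()
o=np.zeros((590,760,3),np.uint8); o[:360]=cv2.resize(a,None,fx=4,fy=4,interpolation=2)
o2=cv2.resize(b,None,fx=5,fy=5,interpolation=2)
cv2.imwrite("pics/e2.png",o2)
E
```

```text
t 5.60 tcp [625.5  57.6  35.4] toolx 1.463 F [-1.1 -7.1  1.3] grip -0.3mm ff 0.0 rack xy [ 0.5 18.8]
t 5.70 tcp [625.5  57.6  35.4] toolx 1.463 F [-1.  -6.9  2.1] grip -0.3mm ff 0.0 rack xy [ 0.5 18.8]
```

View pics/e2.png

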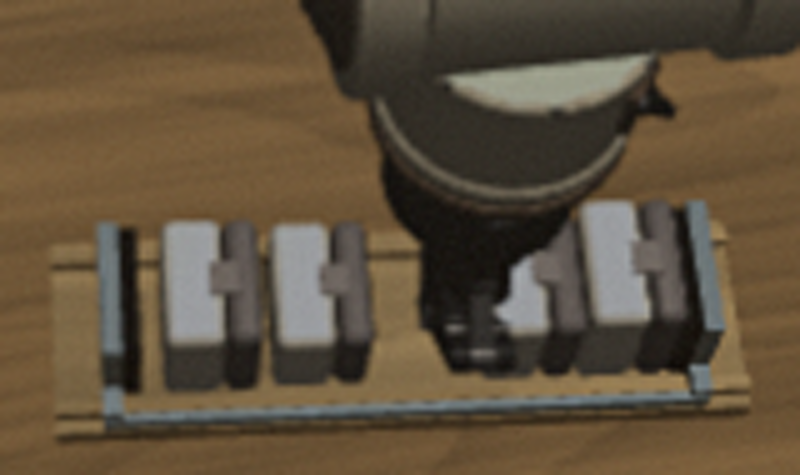

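The right pair is against its stop, both cases upright and the force rising. Next I push the left pair (-y).

Request:
servo_tool(
  plan=[
    {"fingers":0,"x":-0.4,"y":-4,"z":0,"yaw":0},
    {"fingers":0,"x":-0.4,"y":-4,"z":0,"yaw":0},
    {"fingers":0,"x":-0.4,"y":-4,"z":0,"yaw":0},
    {"fingers":0,"x":-0.4,"y":-4,"z":0,"yaw":0},
    {"fingers":0,"x":-0.3,"y":-3,"z":0,"yaw":0},
  ],
)

```text
time: 6.2
tcp_pos: [0.6236, 0.0388, 0.0354]
tcp_rot: [0.744, 0.668, -0.0, -0.0]
force: [0.7, 0.0, -0.0]
grip_width: -0.003
finger_force: 0.0
```

Request:
servo_tool(
  plan=[
    {"fingers":0,"x":-0.15,"y":-1.5,"z":0,"yaw":0},
    {"fingers":0,"x":-0.1,"y":-1,"z":0,"yaw":0},
    {"fingers":0,"x":-0.1,"y":-1,"z":0,"yaw":0},
    {"fingers":0,"x":-0.1,"y":-1,"z":0,"yaw":0},
    {"fingers":0,"x":-0.1,"y":-1,"z":0,"yaw":0},
  ],
)

```text
time: 6.7
tcp_pos: [0.6231, 0.0337, 0.0354]
tcp_rot: [0.744, 0.668, 0.0, -0.0]
force: [0.1, 0.9, 0.1]
grip_width: -0.004
finger_force: 0.1
```

Request:
servo_tool(
  plan=[
    {"fingers":0,"x":-0.1,"y":-1,"z":0,"yaw":0},
    {"fingers":0,"x":-0.1,"y":-1,"z":0,"yaw":0},
    {"fingers":0,"x":-0.1,"y":-1,"z":0,"yaw":0},
    {"fingers":0,"x":-0.1,"y":-1,"z":0,"yaw":0},
    {"fingers":0,"x":-0.1,"y":-1,"z":0,"yaw":0},
  ],
)

```text
time: 7.2
tcp_pos: [0.6226, 0.0286, 0.0354]
tcp_rot: [0.744, 0.668, -0.0, -0.0]
force: [0.4, 0.3, 0.9]
grip_width: 0.002
finger_force: 0.3
```

```bash
python3 -c "
from h import *
st()"
```

```text
t 7.20 tcp [622.6  28.6  35.4] toolx 1.463 F [0.4 0.3 0.9] grip 0.2mm ff 0.3 rack xy [  0.7 -10.3]
```

Request:
servo_tool(
  plan=[
    {"fingers":0,"x":-0.1,"y":-1,"z":0,"yaw":0},
    {"fingers":0,"x":-0.1,"y":-1,"z":0,"yaw":0},
    {"fingers":0,"x":-0.1,"y":-1,"z":0,"yaw":0},
  ],
)

```text
time: 7.5
tcp_pos: [0.6223, 0.0256, 0.0354]
tcp_rot: [0.744, 0.668, -0.0, -0.0]
force: [-0.2, -0.3, 0.0]
grip_width: -0.002
finger_force: 0.3
```

Request:
servo_tool(
  plan=[
    {"fingers":0,"x":-0.1,"y":-1,"z":0,"yaw":0},
    {"fingers":0,"x":-0.1,"y":-1,"z":0,"yaw":0},
  ],
)

```text
time: 7.7
tcp_pos: [0.622, 0.0236, 0.0354]
tcp_rot: [0.744, 0.668, -0.0, -0.0]
force: [0.8, 0.4, 0.8]
grip_width: -0.002
finger_force: 0.3
```

Request:
servo_tool(
  plan=[
    {"fingers":0,"x":-0.1,"y":-1,"z":0,"yaw":0},
    {"fingers":0,"x":-0.1,"y":-1,"z":0,"yaw":0},
  ],
)

```text
time: 7.9
tcp_pos: [0.6218, 0.0216, 0.0354]
tcp_rot: [0.744, 0.668, -0.0, -0.0]
force: [0.0, 1.1, 0.8]
grip_width: 0.004
finger_force: 0.3
```

Request:
servo_tool(
  plan=[
    {"fingers":0,"x":-0.1,"y":-1,"z":0,"yaw":0},
  ],
)

```text
time: 8.0
tcp_pos: [0.6217, 0.0207, 0.0354]
tcp_rot: [0.744, 0.668, -0.0, -0.0]
force: [0.6, 3.7, -0.3]
grip_width: -0.003
finger_force: 1.6
```

Request:
servo_tool(
  plan=[
    {"fingers":0,"x":-0.05,"y":-0.5,"z":0,"yaw":0},
  ],
)

```text
time: 8.1
tcp_pos: [0.6217, 0.0204, 0.0354]
tcp_rot: [0.744, 0.668, 0.0, -0.0]
force: [0.2, 5.6, 0.7]
grip_width: -0.004
finger_force: 2.7
```

Request:
servo_tool(
  plan=[
    {"fingers":0,"x":-0.05,"y":-0.5,"z":0,"yaw":0},
    {"fingers":0,"x":0,"y":0,"z":0,"yaw":0},
  ],
)

```text
time: 8.3
tcp_pos: [0.6217, 0.0202, 0.0354]
tcp_rot: [0.744, 0.668, 0.0, -0.0]
force: [0.1, 6.8, 0.9]
grip_width: 0.004
finger_force: 3.1
```

```bash
python3 -c "
from h import *
st()"
```

```text
t 8.30 tcp [621.7  20.2  35.4] toolx 1.463 F [0.1 6.8 0.9] grip 0.3mm ff 3.1 rack xy [  0.7 -18.8]
```

Both pairs are at their stops, so the gap centre is at about (623.6, 38.9) in robot coordinates. I'm lifting out and going to the wide case at about (496.6, -284.8), yaw -0.224.

Request:
servo_tool(
  plan=[
    {"fingers":0,"x":0.3,"y":3,"z":0,"yaw":0},
    {"fingers":0,"x":1,"y":10,"z":0,"yaw":0},
    {"fingers":0,"x":0,"y":0,"z":30,"yaw":0},
    {"fingers":0,"x":0,"y":0,"z":45,"yaw":0},
    {"fingers":0,"x":0,"y":0,"z":40,"yaw":0},
  ],
)

```text
time: 8.8
tcp_pos: [0.6228, 0.0333, 0.152]
tcp_rot: [0.744, 0.668, -0.0, -0.0]
force: [1.8, 0.4, -0.1]
grip_width: -0.004
finger_force: 0.0
```

Request:
servo_tool(
  plan=[
    {"fingers":85,"x":-18,"y":-40,"z":0,"yaw":-0.02},
    {"fingers":85,"x":-18,"y":-40,"z":0,"yaw":-0.02},
    {"fingers":85,"x":-18,"y":-40,"z":0,"yaw":-0.02},
    {"fingers":85,"x":-18,"y":-40,"z":0,"yaw":-0.02},
    {"fingers":85,"x":-18,"y":-40,"z":0,"yaw":-0.02},
  ],
)

```text
time: 9.3
tcp_pos: [0.5322, -0.1683, 0.1506]
tcp_rot: [0.777, 0.63, -0.0, 0.0]
force: [0.4, -1.0, 1.1]
grip_width: 0.845
finger_force: 0.0
```

Request:
servo_tool(
  plan=[
    {"fingers":85,"x":-18,"y":-40,"z":0,"yaw":-0.016},
    {"fingers":85,"x":-16,"y":-40,"z":0,"yaw":0},
    {"fingers":85,"x":0,"y":-30,"z":0,"yaw":0},
    {"fingers":85,"x":0,"y":0,"z":0,"yaw":0},
    {"fingers":85,"x":0,"y":0,"z":0,"yaw":0},
  ],
)

```text
time: 9.8
tcp_pos: [0.4989, -0.2773, 0.1502]
tcp_rot: [0.782, 0.623, -0.0, -0.0]
force: [-0.3, -0.2, 1.3]
grip_width: 0.993
finger_force: 0.0
```

```bash
python3 - <<'E'
from h import *
st()
p=snapshot("top")[:,:,::-1]; cv2.imwrite("pics/top1.png",p)
o=np.zeros((590,760,3),np.uint8); o[:360]=cv2.resize(p[115:205,155:345],None,fx=4,fy=4,interpolation=2)
q=snapshot("scene")[:,:,::-1]; cv2.imwrite("pics/scene1.png",q); o[365:590,:320]=cv2.resize(q[235:280,175:239],None,fx=5,fy=5,interpolation=2)
o[365:590,330:730]=cv2.resize(p[200:245,400:480],None,fx=5,fy=5,interpolation=2)
cv2.imwrite("pics/f.png",o)
E
```

```text
t 9.80 tcp [ 498.9 -277.3  150.2] toolx 1.346 F [-0.3 -0.2  1.3] grip 84.8mm ff 0.0 rack xy [ -89.2 -327.8]
```

View pics/f.png

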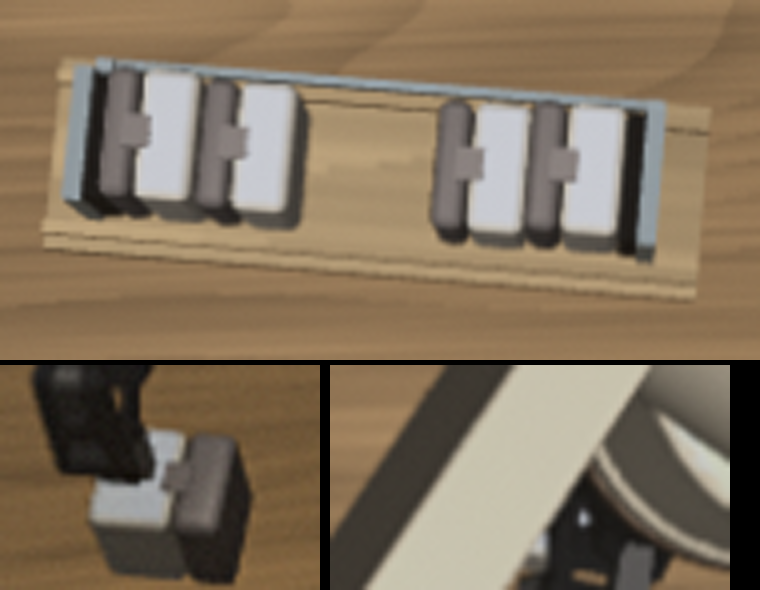

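The picture shows both pairs packed at their stops with a wide clear gap. The wide case is in place below the gripper.

```bash
python3 - <<'E'
from h import *
e=np.array([[.994,-.108],[.108,.994]])
for n,z,P in(("c1",.086,[(197,76),(187,202)]),("c2",.078,[(300,90),(290,216)]),("c3",.074,[(529,108),(522,236)]),("c4",.082,[(625,110),(617,242)])):
    w=[back("top",np.array(p)/4+[155,115],z) for p in P]; d=w[0]-w[1]
    print(n,e@((w[0]+w[1])/2-[.6236,.0389])*1e3,np.linalg.norm(d)*1e3,np.arctan2(d[1],d[0]))
E
```

```text
c1 [-1.13038601 70.87020438] 53.6183401770718 -0.09043436977374014
c2 [-2.18582717 28.38140193] 53.94002994311379 -0.09421957645842342
c3 [ -1.85456138 -68.9278613 ] 54.79910259946278 -0.07805943809903058
c4 [  -1.88313908 -109.31486619] 56.05214461875562 -0.08721434662662031
```

Request:
servo_tool(
  plan=[
    {"fingers":85,"x":-2,"y":-7.5,"z":-30,"yaw":0},
    {"fingers":85,"x":0,"y":0,"z":-30,"yaw":0},
    {"fingers":85,"x":0,"y":0,"z":-25,"yaw":0},
    {"fingers":85,"x":0,"y":0,"z":-20,"yaw":0},
    {"fingers":85,"x":0,"y":0,"z":-13,"yaw":0},
  ],
)

```text
time: 10.4
tcp_pos: [0.4969, -0.2834, 0.031]
tcp_rot: [0.781, 0.624, -0.0, -0.001]
force: [-0.6, 0.1, 0.8]
grip_width: 0.998
finger_force: 0.0
```

```bash
python3 -c "
from h import *
st()"
```

```text
t 10.40 tcp [ 496.9 -283.4   31. ] toolx 1.348 F [-0.6  0.1  0.8] grip 85.2mm ff 0.0 rack xy [ -90.5 -334. ]
```

Request:
servo_tool(
  plan=[
    {"fingers":62,"x":-0.3,"y":-1.2,"z":0,"yaw":0},
    {"fingers":52,"x":0,"y":0,"z":0,"yaw":0},
    {"fingers":44,"x":0,"y":0,"z":0,"yaw":0},
    {"fingers":40,"x":0,"y":0,"z":0,"yaw":0},
    {"fingers":40,"x":0,"y":0,"z":0,"yaw":0},
  ],
  grip_force=30,
)

```text
time: 10.9
tcp_pos: [0.4972, -0.2862, 0.0336]
tcp_rot: [0.782, 0.624, 0.0, 0.001]
force: [0.8, 1.8, 7.5]
grip_width: 0.562
finger_force: 33.9
```

Request:
servo_tool(
  plan=[
    {"fingers":40,"x":0,"y":0,"z":0,"yaw":0},
    {"fingers":40,"x":0,"y":0,"z":0,"yaw":0},
  ],
)

```text
time: 11.1
tcp_pos: [0.4972, -0.2862, 0.0336]
tcp_rot: [0.782, 0.624, 0.0, 0.001]
force: [1.4, 2.8, 6.7]
grip_width: 0.557
finger_force: 33.9
```

```bash
python3 -c "
from h import *
st()"
```

```text
t 11.10 tcp [ 497.2 -286.2   33.6] toolx 1.347 F [1.4 2.8 6.7] grip 47.6mm ff 33.9 rack xy [ -89.9 -336.9]
```

Gripped at 47.6 mm. I'll lift and carry it over the gap.

Request:
servo_tool(
  plan=[
    {"fingers":40,"x":0,"y":0,"z":15,"yaw":0},
    {"fingers":40,"x":0,"y":0,"z":25,"yaw":0},
    {"fingers":40,"x":0,"y":0,"z":30,"yaw":0},
    {"fingers":40,"x":0,"y":0,"z":30,"yaw":0},
    {"fingers":40,"x":6,"y":15,"z":15,"yaw":0.011},
  ],
)

```text
time: 11.6
tcp_pos: [0.5029, -0.2722, 0.1512]
tcp_rot: [0.779, 0.627, 0.0, 0.002]
force: [0.8, 0.1, -2.7]
grip_width: 0.557
finger_force: 32.9
```

Request:
servo_tool(
  plan=[
    {"fingers":40,"x":12,"y":30,"z":0,"yaw":0.015},
    {"fingers":40,"x":12,"y":31,"z":0,"yaw":0.015},
    {"fingers":40,"x":12,"y":31,"z":0,"yaw":0.015},
    {"fingers":40,"x":12,"y":31,"z":0,"yaw":0.015},
    {"fingers":40,"x":12,"y":31,"z":0,"yaw":0.015},
  ],
)

```text
time: 12.1
tcp_pos: [0.5628, -0.1149, 0.1478]
tcp_rot: [0.754, 0.657, -0.0, -0.0]
force: [1.3, 0.1, -2.3]
grip_width: 0.555
finger_force: 32.9
```

Request:
servo_tool(
  plan=[
    {"fingers":40,"x":12,"y":31,"z":0,"yaw":0.015},
    {"fingers":40,"x":12,"y":31,"z":0,"yaw":0.015},
    {"fingers":40,"x":12,"y":31,"z":0,"yaw":0},
    {"fingers":40,"x":12,"y":30,"z":0,"yaw":0},
    {"fingers":40,"x":12,"y":20,"z":0,"yaw":0},
  ],
)

```text
time: 12.6
tcp_pos: [0.6226, 0.0289, 0.1477]
tcp_rot: [0.744, 0.669, 0.0, -0.0]
force: [0.9, 0.4, -2.2]
grip_width: 0.56
finger_force: 32.9
```

Request:
servo_tool(
  plan=[
    {"fingers":40,"x":0,"y":7,"z":0,"yaw":0},
    {"fingers":40,"x":0,"y":0,"z":0,"yaw":0},
  ],
)

```text
time: 12.8
tcp_pos: [0.6223, 0.0343, 0.1474]
tcp_rot: [0.744, 0.669, -0.0, -0.0]
force: [0.3, 0.4, -2.5]
grip_width: 0.554
finger_force: 32.8
```

```bash
python3 -c "
from h import *
st()"
```

```text
t 12.80 tcp [622.3  34.3 147.4] toolx 1.465 F [ 0.3  0.4 -2.5] grip 47.3mm ff 32.8 rack xy [-0.2 -4.7]
```

Request:
servo_tool(
  plan=[
    {"fingers":40,"x":1.2,"y":3.4,"z":-10,"yaw":-0.003},
    {"fingers":40,"x":0,"y":0,"z":-15,"yaw":0},
    {"fingers":40,"x":0,"y":0,"z":-15,"yaw":0},
    {"fingers":40,"x":0,"y":0,"z":0,"yaw":0},
  ],
)

```text
time: 13.2
tcp_pos: [0.6224, 0.0359, 0.1041]
tcp_rot: [0.745, 0.667, -0.002, -0.002]
force: [0.0, -0.7, -3.7]
grip_width: 0.563
finger_force: 32.6
```

```bash
python3 - <<'E'
from h import *
st()
q=snapshot("scene")[:,:,::-1]; cv2.imwrite("pics/scene2.png",q)
o=cv2.resize(q[235:335,290:450],None,fx=5,fy=5,interpolation=2); cv2.imwrite("pics/g.png",o)
E
```

```text
t 13.20 tcp [622.4  35.9 104.1] toolx 1.459 F [ 0.  -0.7 -3.7] grip 48.1mm ff 32.6 rack xy [-0.3 -3.1]
```

View pics/g.png

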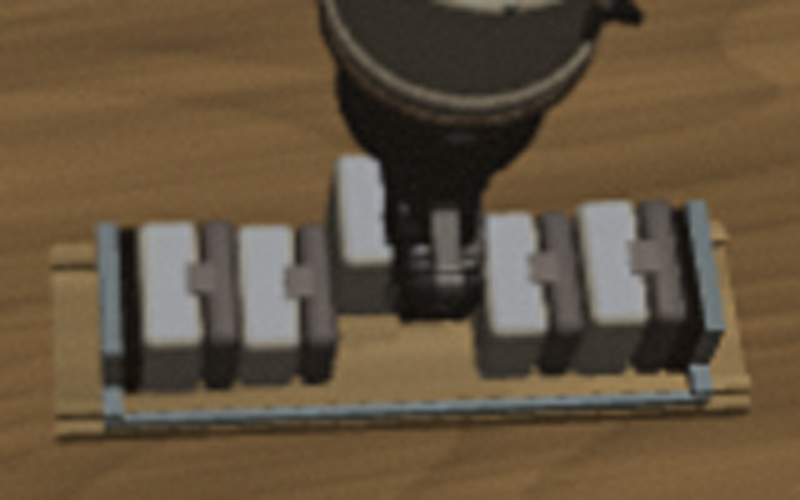

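The picture shows the wide case over the gap with its white edge running (337,160) to (345,262) in the crop. I'll compute its offset.

```bash
python3 - <<'E'
from h import *
e=np.array([[.994,-.108],[.108,.994]]); s=read_state()["tcp_pos"]
def ed(z,P):
    w=[back("scene",np.array(p)/5+[290,235],z) for p in P]; d=w[1]-w[0]; return e@((w[0]+w[1])/2-[.6236,.0389])*1e3,np.linalg.norm(d)*1e3,np.arctan2(d[1],d[0])
print("wide",ed(s[2]+.0384,[(337,160),(344,261)]), "tcp",e@(s[:2]-[.6236,.0389])*1e3)
for n,z,P in(("c1",.086,[(581,205),(588,325)]),("c2",.078,[(488,217),(492,334)]),("c3",.074,[(239,228),(244,346)]),("c4",.082,[(140,225),(144,345)])): print(n,ed(z,P))
E
```

```text
wide (array([ -0.3696544 , -31.49298368]), np.float64(43.044008511688865), np.float64(-0.1255746900580224)) tcp [-0.28083583 -2.97300097]
c1 (array([-0.15968616, 71.84285039]), np.float64(53.33163218732168), np.float64(-0.1785384209045641))
c2 (array([-0.7430498 , 34.39514412]), np.float64(52.1409502354092), np.float64(-0.18342605685043206))
c3 (array([ -1.58208816, -66.51183208]), np.float64(52.41238601155613), np.float64(-0.1311875263719941))
c4 (array([  -0.43958282, -107.03901518]), np.float64(52.900092576399715), np.float64(-0.1216300186149183))
```

Request:
servo_tool(
  plan=[
    {"fingers":40,"x":0.8,"y":3.7,"z":0,"yaw":0.003},
    {"fingers":40,"x":0,"y":0,"z":-3,"yaw":0},
    {"fingers":40,"x":0,"y":0,"z":0,"yaw":0},
  ],
)

```text
time: 13.55
tcp_pos: [0.6247, 0.0402, 0.1044]
tcp_rot: [0.744, 0.668, 0.0, 0.0]
force: [0.1, -0.7, -2.3]
grip_width: 0.562
finger_force: 32.7
```

```bash
python3 -c "
from h import *
st()"
```

```text
t 13.55 tcp [624.7  40.2 104.4] toolx 1.463 F [ 0.1 -0.7 -2.3] grip 48.0mm ff 32.7 rack xy [1.6 1.4]
```

Request:
servo_tool(
  plan=[
    {"fingers":40,"x":-0.9,"y":-0.7,"z":-4,"yaw":0},
    {"fingers":40,"x":0,"y":0,"z":-3,"yaw":0},
    {"fingers":40,"x":0,"y":0,"z":-2,"yaw":0},
    {"fingers":40,"x":0,"y":0,"z":0,"yaw":0},
  ],
)

```text
time: 13.95
tcp_pos: [0.6236, 0.0394, 0.095]
tcp_rot: [0.744, 0.668, -0.0, -0.0]
force: [0.3, -0.5, -2.0]
grip_width: 0.557
finger_force: 32.7
```

Request:
servo_tool(
  plan=[
    {"fingers":40,"x":0,"y":0,"z":-2,"yaw":0},
    {"fingers":40,"x":0,"y":0,"z":0,"yaw":0},
  ],
)

```text
time: 14.15
tcp_pos: [0.6237, 0.0394, 0.0932]
tcp_rot: [0.744, 0.668, -0.0, -0.0]
force: [0.1, -0.5, -3.2]
grip_width: 0.557
finger_force: 32.7
```

Request:
servo_tool(
  plan=[
    {"fingers":40,"x":0,"y":0,"z":-1,"yaw":0},
    {"fingers":40,"x":0,"y":0,"z":0,"yaw":0},
  ],
)

```text
time: 14.35
tcp_pos: [0.6237, 0.0394, 0.0923]
tcp_rot: [0.744, 0.668, -0.0, -0.0]
force: [-0.4, 0.2, -2.7]
grip_width: 0.559
finger_force: 32.7
```

```bash
python3 -c "
from h import *
st()"
```

```text
t 14.35 tcp [623.7  39.4  92.3] toolx 1.463 F [-0.4  0.2 -2.7] grip 47.8mm ff 32.7 rack xy [0.7 0.5]
```

Request:
servo_tool(
  plan=[
    {"fingers":40,"x":0,"y":0,"z":-1.5,"yaw":0},
    {"fingers":40,"x":0,"y":0,"z":0,"yaw":0},
  ],
)

```text
time: 14.55
tcp_pos: [0.6237, 0.0394, 0.0907]
tcp_rot: [0.744, 0.668, -0.0, -0.0]
force: [0.6, -0.6, -2.2]
grip_width: 0.552
finger_force: 32.7
```

Request:
servo_tool(
  plan=[
    {"fingers":40,"x":0,"y":0,"z":-1.5,"yaw":0},
    {"fingers":40,"x":0,"y":0,"z":0,"yaw":0},
  ],
)

```text
time: 14.75
tcp_pos: [0.6237, 0.0395, 0.0892]
tcp_rot: [0.744, 0.668, -0.0, -0.0]
force: [-0.7, 0.9, -3.0]
grip_width: 0.559
finger_force: 32.8
```

Request:
servo_tool(
  plan=[
    {"fingers":40,"x":0,"y":0,"z":-1,"yaw":0},
    {"fingers":40,"x":0,"y":0,"z":0,"yaw":0},
  ],
)

```text
time: 14.95
tcp_pos: [0.6237, 0.0396, 0.0883]
tcp_rot: [0.744, 0.668, 0.0, -0.0]
force: [0.1, 1.3, -2.3]
grip_width: 0.556
finger_force: 32.8
```

Request:
servo_tool(
  plan=[
    {"fingers":40,"x":0,"y":0,"z":-1,"yaw":0},
    {"fingers":40,"x":0,"y":0,"z":0,"yaw":0},
  ],
)

```text
time: 15.15
tcp_pos: [0.6237, 0.0396, 0.0873]
tcp_rot: [0.744, 0.668, 0.0, -0.0]
force: [1.1, 2.9, -2.8]
grip_width: 0.556
finger_force: 32.8
```

A side force in +y is building, so the case touches the -y neighbour. I'll ease it 1 mm towards +y.

Request:
servo_tool(
  plan=[
    {"fingers":40,"x":0.1,"y":1,"z":0,"yaw":0},
    {"fingers":40,"x":0,"y":0,"z":0,"yaw":0},
  ],
)

```text
time: 15.35
tcp_pos: [0.6238, 0.0403, 0.0874]
tcp_rot: [0.744, 0.668, -0.0, 0.0]
force: [-0.2, 0.5, -2.8]
grip_width: 0.562
finger_force: 32.8
```

Request:
servo_tool(
  plan=[
    {"fingers":40,"x":0.05,"y":0.5,"z":0,"yaw":0},
    {"fingers":40,"x":0,"y":0,"z":0,"yaw":0},
  ],
)

```text
time: 15.55
tcp_pos: [0.6239, 0.0409, 0.0874]
tcp_rot: [0.744, 0.668, -0.0, -0.0]
force: [0.2, -0.1, -3.1]
grip_width: 0.561
finger_force: 32.8
```

Request:
servo_tool(
  plan=[
    {"fingers":40,"x":0,"y":0,"z":-1.5,"yaw":0},
    {"fingers":40,"x":0,"y":0,"z":0,"yaw":0},
  ],
)

```text
time: 15.75
tcp_pos: [0.6238, 0.0408, 0.0856]
tcp_rot: [0.744, 0.668, -0.0, -0.0]
force: [0.2, 0.1, -2.8]
grip_width: 0.562
finger_force: 32.8
```

Request:
servo_tool(
  plan=[
    {"fingers":40,"x":0,"y":0,"z":-1.5,"yaw":0},
    {"fingers":40,"x":0,"y":0,"z":0,"yaw":0},
  ],
)

```text
time: 15.95
tcp_pos: [0.6238, 0.0409, 0.0841]
tcp_rot: [0.744, 0.668, -0.0, -0.0]
force: [0.1, -0.2, -3.4]
grip_width: 0.556
finger_force: 32.8
```

Request:
servo_tool(
  plan=[
    {"fingers":40,"x":0,"y":0.3,"z":-3,"yaw":0},
    {"fingers":40,"x":0,"y":0,"z":0,"yaw":0},
  ],
)

```text
time: 16.15
tcp_pos: [0.6237, 0.0412, 0.0809]
tcp_rot: [0.744, 0.668, -0.0, -0.0]
force: [0.1, -0.4, -2.9]
grip_width: 0.561
finger_force: 32.8
```

Request:
servo_tool(
  plan=[
    {"fingers":40,"x":0,"y":0,"z":-3,"yaw":0},
    {"fingers":40,"x":0,"y":0,"z":0,"yaw":0},
  ],
)

```text
time: 16.35
tcp_pos: [0.6237, 0.0412, 0.0779]
tcp_rot: [0.744, 0.668, -0.0, -0.0]
force: [-0.2, -0.1, -3.1]
grip_width: 0.56
finger_force: 32.8
```

Request:
servo_tool(
  plan=[
    {"fingers":40,"x":0,"y":0,"z":-3,"yaw":0},
    {"fingers":40,"x":0,"y":0,"z":0,"yaw":0},
  ],
)

```text
time: 16.55
tcp_pos: [0.6237, 0.0412, 0.0749]
tcp_rot: [0.744, 0.668, -0.0, -0.0]
force: [1.0, 0.1, -3.2]
grip_width: 0.557
finger_force: 32.8
```

Sliding freely. I'll continue down to the floor, expected at a TCP z of about 43.

Request:
servo_tool(
  plan=[
    {"fingers":40,"x":0,"y":0,"z":-3,"yaw":0},
    {"fingers":40,"x":0,"y":0,"z":-3,"yaw":0},
    {"fingers":40,"x":0,"y":0,"z":0,"yaw":0},
  ],
)

```text
time: 16.85
tcp_pos: [0.6236, 0.0412, 0.0688]
tcp_rot: [0.744, 0.668, -0.0, -0.0]
force: [0.5, -0.3, -2.4]
grip_width: 0.559
finger_force: 32.8
```

Request:
servo_tool(
  plan=[
    {"fingers":40,"x":0,"y":0,"z":-3,"yaw":0},
    {"fingers":40,"x":0,"y":0,"z":-3,"yaw":0},
    {"fingers":40,"x":0,"y":0,"z":0,"yaw":0},
  ],
)

```text
time: 17.15
tcp_pos: [0.6237, 0.0412, 0.0628]
tcp_rot: [0.744, 0.668, -0.0, -0.0]
force: [-0.4, 0.4, -2.6]
grip_width: 0.56
finger_force: 32.8
```

Request:
servo_tool(
  plan=[
    {"fingers":40,"x":0,"y":0,"z":-3,"yaw":0},
    {"fingers":40,"x":0,"y":0,"z":-3,"yaw":0},
    {"fingers":40,"x":0,"y":0,"z":0,"yaw":0},
  ],
)

```text
time: 17.45
tcp_pos: [0.6236, 0.0412, 0.0568]
tcp_rot: [0.744, 0.668, -0.0, -0.0]
force: [-0.1, -0.3, -1.5]
grip_width: 0.56
finger_force: 32.8
```

Request:
servo_tool(
  plan=[
    {"fingers":40,"x":0,"y":0,"z":-3,"yaw":0},
    {"fingers":40,"x":0,"y":0,"z":-2,"yaw":0},
    {"fingers":40,"x":0,"y":0,"z":0,"yaw":0},
  ],
)

```text
time: 17.75
tcp_pos: [0.6237, 0.0412, 0.052]
tcp_rot: [0.744, 0.668, -0.0, -0.0]
force: [-0.8, -0.1, -1.5]
grip_width: 0.558
finger_force: 32.8
```

Request:
servo_tool(
  plan=[
    {"fingers":40,"x":0,"y":0,"z":-3,"yaw":0},
    {"fingers":40,"x":0,"y":0,"z":-2,"yaw":0},
    {"fingers":40,"x":0,"y":0,"z":0,"yaw":0},
  ],
)

```text
time: 18.05
tcp_pos: [0.6237, 0.0412, 0.047]
tcp_rot: [0.744, 0.668, -0.0, -0.0]
force: [-0.7, -0.3, -3.0]
grip_width: 0.561
finger_force: 32.8
```

Request:
servo_tool(
  plan=[
    {"fingers":40,"x":0,"y":0,"z":-1.5,"yaw":0},
    {"fingers":40,"x":0,"y":0,"z":0,"yaw":0},
  ],
)

```text
time: 18.25
tcp_pos: [0.6238, 0.0412, 0.0457]
tcp_rot: [0.744, 0.668, -0.0, -0.0]
force: [0.2, -0.0, -2.5]
grip_width: 0.555
finger_force: 32.8
```

Request:
servo_tool(
  plan=[
    {"fingers":40,"x":0,"y":0,"z":-1,"yaw":0},
    {"fingers":40,"x":0,"y":0,"z":0,"yaw":0},
  ],
)

```text
time: 18.45
tcp_pos: [0.6239, 0.0412, 0.0448]
tcp_rot: [0.744, 0.668, -0.0, -0.0]
force: [-0.6, 0.1, -2.9]
grip_width: 0.559
finger_force: 32.8
```

Request:
servo_tool(
  plan=[
    {"fingers":40,"x":0,"y":0,"z":-0.7,"yaw":0},
    {"fingers":40,"x":0,"y":0,"z":0,"yaw":0},
  ],
)

```text
time: 18.65
tcp_pos: [0.6239, 0.0412, 0.0441]
tcp_rot: [0.744, 0.668, -0.0, -0.0]
force: [0.8, -0.4, -2.2]
grip_width: 0.561
finger_force: 32.8
```

Request:
servo_tool(
  plan=[
    {"fingers":40,"x":0,"y":0,"z":-0.7,"yaw":0},
    {"fingers":40,"x":0,"y":0,"z":0,"yaw":0},
  ],
)

```text
time: 18.85
tcp_pos: [0.6241, 0.0412, 0.0437]
tcp_rot: [0.744, 0.668, 0.0, 0.0]
force: [0.3, 0.1, 0.2]
grip_width: 0.556
finger_force: 33.0
```

Request:
servo_tool(
  plan=[
    {"fingers":40,"x":0,"y":0,"z":-0.5,"yaw":0},
    {"fingers":40,"x":0,"y":0,"z":0,"yaw":0},
  ],
)

```text
time: 19.05
tcp_pos: [0.6243, 0.0412, 0.0436]
tcp_rot: [0.744, 0.668, 0.0, 0.0]
force: [-0.3, 0.4, 6.1]
grip_width: 0.553
finger_force: 33.6
```

It's standing on the floor (6 N). Release gently, then lift out.

Request:
servo_tool(
  plan=[
    {"fingers":48,"x":0,"y":0,"z":0.5,"yaw":0},
    {"fingers":50,"x":0,"y":0,"z":0,"yaw":0},
    {"fingers":54,"x":0,"y":0,"z":0,"yaw":0},
    {"fingers":60,"x":0,"y":0,"z":0,"yaw":0},
    {"fingers":62,"x":0,"y":0,"z":0,"yaw":0},
  ],
)

```text
time: 19.55
tcp_pos: [0.6239, 0.0412, 0.0434]
tcp_rot: [0.744, 0.668, -0.0, -0.0]
force: [0.3, -0.8, -0.5]
grip_width: 0.729
finger_force: 0.0
```

Request:
servo_tool(
  plan=[
    {"fingers":62,"x":0,"y":0,"z":8,"yaw":0},
    {"fingers":62,"x":0,"y":0,"z":20,"yaw":0},
    {"fingers":62,"x":0,"y":0,"z":35,"yaw":0},
    {"fingers":62,"x":0,"y":0,"z":40,"yaw":0},
    {"fingers":62,"x":0,"y":0,"z":40,"yaw":0},
  ],
)

```text
time: 20.05
tcp_pos: [0.6236, 0.0412, 0.1886]
tcp_rot: [0.744, 0.668, -0.0, -0.0]
force: [0.3, 0.5, 0.3]
grip_width: 0.727
finger_force: 0.0
```

Request:
servo_tool(
  plan=[
    {"fingers":62,"x":-18,"y":-40,"z":0,"yaw":0},
    {"fingers":62,"x":-18,"y":-40,"z":0,"yaw":0},
    {"fingers":62,"x":-18,"y":-40,"z":0,"yaw":0},
    {"fingers":62,"x":-18,"y":-40,"z":0,"yaw":0},
    {"fingers":62,"x":-18,"y":-40,"z":0,"yaw":0},
  ],
)

```text
time: 20.55
tcp_pos: [0.533, -0.1601, 0.1873]
tcp_rot: [0.744, 0.668, 0.0, 0.0]
force: [1.0, -0.9, 0.2]
grip_width: 0.727
finger_force: 0.0
```

Request:
servo_tool(
  plan=[
    {"fingers":62,"x":-18,"y":-40,"z":0,"yaw":0},
    {"fingers":62,"x":-10,"y":-40,"z":0,"yaw":0},
    {"fingers":62,"x":0,"y":0,"z":0,"yaw":0},
    {"fingers":62,"x":0,"y":0,"z":0,"yaw":0},
  ],
)

```text
time: 20.95
tcp_pos: [0.5056, -0.2395, 0.1869]
tcp_rot: [0.745, 0.667, 0.0, 0.0]
force: [-0.4, 0.6, -0.1]
grip_width: 0.728
finger_force: 0.0
```

```bash
python3 - <<'E'
from h import *
st()
p=snapshot("top")[:,:,::-1]; q=snapshot("scene")[:,:,::-1]
o=np.zeros((600,760,3),np.uint8); o[:288]=cv2.resize(p[120:192,155:345],None,fx=4,fy=4,interpolation=2)
o[295:595,:640]=cv2.resize(q[255:330,290:450],None,fx=4,fy=4,interpolation=2)
cv2.imwrite("pics/h.png",o)
E
```

```text
t 20.95 tcp [ 505.6 -239.5  186.9] toolx 1.461 F [-0.4  0.6 -0.1] grip 62.2mm ff 0.0 rack xy [ -86.6 -289.5]
```

View pics/h.png

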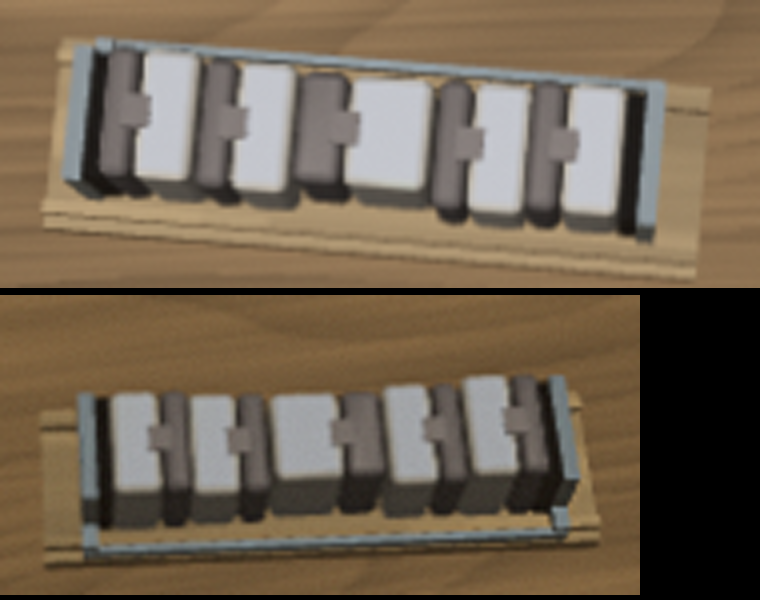

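The wide case stands in the row at (365,135) in the top crop: upright, square, same orientation as its neighbours, and clear of the gripper. Handing in.

```bash
python3 -c "
from plant import *
print(close_job())"
```

```text
the job is handed in; nothing more can be done
None
```

The wide case now stands on the rack floor between the two separated pairs, upright and square in the final pictures, and the job is handed in; arm moves took about 21 s, and pushing and pressing forces stayed at about 7 N.

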